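Extend the reach gauge to its rider and hold it

ROBOT

A 6-joint arm with a two-finger parallel gripper is mounted at the origin on a cart in front of the work surface, level with it; the furniture and walls round the work are solid. World frame = base frame: x ahead of the robot, y to its left, z up, the work surface at z = 0. Lengths are in m, angles in rad, forces in N, time in s.
With the tool pointing down it reaches from about 0.3 to 0.775 m from the base axis. Payload 14.6 kg.
Tool frame: the origin (TCP) lies on the centre line of the jaws, within the pads' length; the fingertips stand ctrl.tcp_to_tips ahead of it and the grasp point (between the pads) lies 2 mm behind it (ctrl.tcp_to_tips is the distance from the TCP to the fingertips, in m); z points along the fingers, y is the line along which they close (so a half turn about z gives the same grasp; the last joint's range is limited). The gripper opens to 94 mm and grips with 3 to 60 N. Pads are 16 mm wide; open, the fingers measure 119 mm over their backs; the gripper's body (75 mm by 177 mm) begins 78 mm behind the grasp point.
Start: joints at [1.052, 0.3, 1.521, -0, 1.321, -0.067], TCP at [0.24, 0.495, 0.222] pointing down, gripper open.
Joint ranges: [-3.03, 3.03], [-0.79, 2.21], [0.23, 2.52], [-1.04, 4.18], [0, 3.07], [-2.55, 2.55]. Speed limits (rad/s): [2.22, 2.22, 2.57, 3.14, 3.14, 3.14].

INTERFACE

Orientations are given as [roll, pitch, yaw] about the fixed x, y, z axes, in that order (R = Rz(yaw) Ry(pitch) Rx(roll)).
In Python, from station import telemetry, viewer, hand_in, ctrl gives the robot as it stands.
- The arm moves only by the tool step_arm, never from a script. Its argument "plan" is a list of rows, each an object of numbers: "dx", "dy", "dz": the shift along the tool's x, y, z scaled (see below); "rx", "ry", "rz": the turn, a rotation vector about the tool's x, y, z scaled (see below); "claw": the closure, from 0 (fully open) to 1 (shut). In form: [{"dx": .., "dy": .., "dz": .., "rx": .., "ry": .., "rz": .., "claw": ..}, ...]. A call has 1 to 10 rows; each row shifts and turns the commanded pose from where the row before left it, along the tool's axes as they then stand; what a row does not reach is not made up. The controller multiplies each number of a shift by 0.1 m and each number of a turn by 90 degrees. A row lasts 1/10 s, in which the tool goes at most 50 mm and 8.59 degrees, less where a joint would pass 70% of its speed; a pose out of reach is approached as far as the arm can. A call with a number of a shift or a turn outside -1 to 1 is refused whole. A call with a gripper value outside its range is refused whole. The fingers move at their own pace and stop on an object; "grip_force" is the grip in N (left out, the last holds). Time passes only in rows, so rows that do not move let the fingers close. It gives the time, the measured TCP pose, the force, the opening and the grip force at its end, in the units of the state.
- telemetry.get_obs(): the state, without advancing time (a new reading comes with each control period).
- viewer.camera(name): name is "scene" or "top"; returns a dict with "img" (420x560x3 uint8, red, green, blue), "z_map" (420x560 float32, m along the optical axis (not along the pixel's ray), 0 where there is no reading), "fx", "fy", "cx", "cy" (pixels), "R" (3x3) and "t" (3): a world point X has camera coordinates R X + t. Camera axes: x right, y down, z forward; pixel columns grow to the right and rows downward; lengths in m; the calibration is good to about 2 mm. A picture is of the moment at which its call begins.
- hand_in(): hands the job in; it is judged then, once.
Trained networks look in a picture, given as the dict that the camera call returned (one of the last four; its "shot" number tells which), for a name from the list of things; names that differ only in an ending like _2 or _b are one class to them, and where a whole thing is asked for, a point or a joint stands for the part that bears it (a point fixed in the world has none). Each returns a list of dicts, best first, with "score" (0 to 1); they miss things now and then, are a little off and sometimes report something else, mostly with a low value. They report only what shows in the picture. A call takes as long as a camera call.
- viewer.recognise(target, picture): "rect" ([left, top, right, bottom] in pixels, round what is visible of it).
The state is a dict: "time_s": time; "qpos": joint angles; "joint_vel": joint speeds; "tau": joint torques, N m; "ee_pos": TCP position; "eef_rot": TCP orientation; "force": force on the tool from outside, world axes, zero at the start; "moment": the same for the moment, N m; "grip_width": finger opening in m; "grip_force": force on a finger pad.
Only numpy, scipy, OpenCV 4.12 (cv2) and the standard library are available. Lean on these libraries where they do the work, as an engineer would, in place of code of your own. Each camera call takes 0.05 s, during which the arm holds its last target. There are 200 camera calls.

TASK

Swing the steel hasp of the reach gauge up off the black pull grip and well back past upright, out of the way. Then squeeze the grip so that its yellow lock button is pressed in, draw the spring-loaded arm out until the orange pointer stands level with the white line on the red rider, and finish still holding it there, squeezed and at rest, so that a colleague can set the apparatus by it. Leave the rider where it is set, and do not disturb the small tan box, the battery and the brass mass standing near.

Things in the scene. Friction and masses are not known exactly. Their poses are not given: they have to be found in the camera images.
- gauge: reach gauge, fixed on the table: grey base 345 x 100 x 10 mm (x -155..190, y -64..36), blue housing (x -154..0, 37 mm wide, z 41..80 mm, hinge to z 88, rubber rest at x -85 to z 92), from whose mouth a steel arm slides out. Origin: on the table under the mouth; x = the way the arm extends, z up; arm axis at y 0, z 60 mm. White scale on the base at y -59..-41, top z 14 mm, ticks every 10 mm
- hasp (a joint): angle of the hasp, a steel strap 16 mm wide hinged across the housing's top: 0 = flat over the grip, its lip down before the grip's front, blocking the arm; grows as the free end rises and swings back over the housing (from gauge +x to +z, then -x); pi/2 = upright, 2.7 = stop. A stiffish hinge (0.03 N m): it stays where it is left
- hasp_hinge (a point): middle of the hasp's hinge axis, which runs along the gauge's y; 12 mm behind the mouth and 83 mm above the table
- hasp_tab (a point): middle of the red lifting tab at the hasp's free end: 16 mm wide along the gauge's y, 26 mm long, 4 mm thick, slanting up; 71 mm from the hinge along the strap and 7.5 mm above it (hasp closed). Closed, it is 15 mm ahead of the grip, with only the base below. Pinch it from above across the 16 mm and lead it round the hinge; it turns between the fingers
- boom (a joint): how far the telescoping arm is drawn out, 0 (home, where it starts locked) to 0.125 m. A spring pulls it home with 3 N at 0 to 5 N at full reach. At home a tongue of the lock button holds it within 1 mm; let go while drawn out, it runs back.
- pull_grip: black pull grip on the arm's end: block 36 mm long (gauge x), 28 wide (y), 32 high (z 44..76 above the table), with rubber pad on +y and yellow lock button on -y, 38 mm wide over both (32 with the button in). Its front is 44 mm from the mouth at home. Origin: centre of the block, axes as the gauge. Its pointer reaches out below to y -42 mm, 24 to 27 mm above the table
- grip_center (a point): point of the grip midway between the rubber pad and the face of the released lock button, 60 mm above the table; squeeze it across the gauge's y
- lock_button (a joint): how far the yellow lock button (22 x 20 mm face, on the grip's -y side) is pressed into the grip along the gauge's +y: 0 = out (locks the arm at home), 0.006 m = fully in; the arm is free above 0.0045. Its spring needs 5.5 N fully in: squeeze with 10 to 30 N.
- pointer_tip (a point): tip of the orange pointer carried by the pull grip, beside the scale; it stands on the scale's zero tick when the arm is home
- rider_mark (a point): end, next to the pointer, of the white line on the red rider, a saddle 10 mm wide sitting on the scale strip (top 20 mm above the table); the pointer is right when both have the same gauge x
- rider (a joint): where the rider is set: distance of its white line from the scale's zero tick along the gauge's x, in m, so the boom must be drawn out by this much; stiff, but can be shoved
- box_center (a point): centre of the small tan cardboard box, 38 x 58 x 18 mm, beyond the end of the gauge; bystander
- battery_center (a point): centre of the standing block battery, 18 x 27 x 47 mm; bystander
- mass_center (a point): centre of the brass slotted mass, 38 mm across, 11 mm high; bystander

How it is judged:
On the way, in this order (a step that is already met when the one before it is completed fails the run):
1. the hasp is swung back past upright (over 100 degrees) with the arm still home (value of joint hasp above 1.75 rad and value of joint boom below 0.006 m), for 0.1 s.
2. the lock button is squeezed in by the fingers and the arm is drawn out more than 20 mm (value of joint lock_button above 0.004 m and value of joint boom above 0.02 m and contact force between the fingers and pull_grip above 3 N), for 0.1 s.
At the end, for the whole second after the job is handed in: The program has ended with the fingers still squeezing the pull grip (over 3 N) and the lock button pressed in (over 4 mm), the arm at rest (under 10 mm/s) with the pointer within 4 mm of the rider's line along the scale, and the hasp still back past upright (over 1.75 rad) (x of pointer_tip in the frame of gauge above 0.05 m and x of pointer_tip in the frame of rider_mark between -0.004 and 0.004 m and velocity of joint boom between -0.01 and 0.01 m/s and value of joint lock_button above 0.004 m and contact force between the fingers and pull_grip above 3 N and value of joint hasp above 1.75 rad); the arm keeps its last pose, push and grip.
It fails at once if the rider is shoved by more than 3 mm (distance of rider_mark from where it was at the start of the episode above 0.003 m).
It fails at once if a bystander (small tan box, battery, brass mass) is moved by more than 15 mm (distance of any of box_center, battery_center, mass_center from where it was at the start of the episode above 0.015 m).
It also fails if it takes over 54 s, if anything falls off the work surface, if the arm or the gripper's body presses on something with over 40 N, if the wrist force passes 120 N, or if a joint passes its speed limit or range.

## Working session

There is one attempt and no reset: what is moved stays moved. The work goes in short steps, Python scripts to look and compute and a tool call to move; the robot and the scene stay as the last step left them, time stands still between calls to the robot, and variables do not carry over. Pictures are saved under pics/ and viewed, at most 10 in all, crops included, and the job is handed in when it is done.

Besides the shell and the picture viewer there is one more tool, called after ">>>" as a command line: name --argument value ..., lists and objects as JSON in quotes. step_arm: Moves the arm, as the interface text tells. Shifts and turns lie within -1 to 1; 1 stands for 0.1 m of shift or 90 degrees of turn. Its arguments: {"type":"object","properties":{"plan":{"type":"array"},"grip_force":{"type":"number"}},"required":["plan"]}

```bash
mkdir -p pics
cat > h.py <<'E'
import numpy as np, cv2
from station import telemetry, viewer, hand_in, ctrl
def shot(n,fn=None):
    c=viewer.camera(n)
    if fn: cv2.imwrite('pics/'+fn,c['img'][:,:,::-1])
    return c
def px(c,u,v,z=None):
    # world point of pixel, by depth or by world height z
    d=np.array([(u-c['cx'])/c['fx'],(v-c['cy'])/c['fy'],1.]);R=np.array(c['R']);t=np.array(c['t'])
    if z is None: return R.T@(d*float(c['z_map'][int(round(v)),int(round(u))])-t)
    o=-R.T@t; w=R.T@d
    return o+w*(z-o[2])/w[2]
def proj(c,X):
    p=np.array(c['R'])@np.array(X)+np.array(c['t']); return c['fx']*p[0]/p[2]+c['cx'],c['fy']*p[1]/p[2]+c['cy']
E
python3 - <<'E'
from h import *
print(telemetry.get_obs(), ctrl.tcp_to_tips)
for n in('scene','top'):
    c=shot(n,n+'0.png'); print(n,-np.array(c['R']).T@c['t'])
    np.savez('pics/'+n,**c)
    for k in('gauge','hasp_tab','hasp_hinge','pull_grip','pointer_tip','rider_mark','box_center','battery_center','mass_center','lock_button'):
        for r in viewer.recognise(k,c)[:2]:
            b=r['rect'];u,v=(b[0]+b[2])/2,(b[1]+b[3])/2
            print(k,round(r['score'],2),np.round(b),np.round(px(c,u,v),3))
E
```

```text
{'time_s': 0.0, 'qpos': array([ 1.05239175e+00,  3.00507493e-01,  1.52159477e+00,  3.31891105e-05,
        1.32067871e+00, -6.65822504e-02]), 'joint_vel': array([ 2.25986478e-03, -7.94046688e-04,  3.79010204e-05, -1.65395775e-03,
       -3.22146273e-04, -1.43901840e-03]), 'tau': array([ 1.50353237e-03, -5.31818891e+01, -3.52721822e+01,  7.08759623e-02,
        2.45482719e-02, -1.26938030e-04]), 'ee_pos': array([0.23999894, 0.49460407, 0.22186056]), 'eef_rot': array([-3.14040911e+00, -1.11137942e-04,  2.68976203e+00]), 'force': array([-0.77340679,  0.63557245,  0.22056065]), 'moment': array([-0.05300048, -0.01053828,  0.00560109]), 'grip_force': 0.0, 'grip_width': 0.09396583748327067} 0.017
scene [ 0.1871617  -0.52126401  0.71214862]
gauge 0.63 [185. 146. 314. 319.] [0.46  0.008 0.01 ]
hasp_tab 0.67 [237. 192. 268. 222.] [0.464 0.001 0.084]
hasp_hinge 0.77 [185. 147. 314. 319.] [0.459 0.006 0.011]
hasp_hinge 0.68 [235. 205. 266. 236.] [ 0.451 -0.013  0.069]
pull_grip 0.93 [238. 207. 269. 234.] [ 0.457 -0.014  0.068]
pointer_tip 0.78 [244. 204. 263. 236.] [ 0.456 -0.017  0.072]
box_cen
[... 286 characters left out ...]
e 0.7 [137. 197. 336. 263.] [0.445 0.019 0.01 ]
hasp_tab 0.86 [217. 206. 270. 221.] [0.46  0.001 0.083]
hasp_hinge 0.96 [136. 196. 336. 263.] [0.446 0.019 0.01 ]
pull_grip 0.74 [230. 206. 259. 232.] [ 0.453 -0.001  0.076]
pull_grip 0.27 [182. 270. 202. 286.] [0.363 0.097 0.043]
pointer_tip 0.78 [227. 205. 255. 240.] [0.449 0.006 0.069]
rider_mark 0.47 [269. 242. 277. 256.] [ 0.405 -0.043  0.018]
box_center 0.72 [342. 199. 373. 236.] [ 0.45  -0.199  0.016]
battery_center 0.78 [182. 269. 200. 287.] [0.364 0.099 0.046]
mass_center 0.68 [255. 261. 278. 282.] [ 0.367 -0.029  0.007]
lock_button 0.7 [226. 205. 257. 239.] [0.449 0.005 0.068]
lock_button 0.42 [235. 222. 248. 226.] [0.445 0.006 0.069]
```

Run:
```python
import cv2
a=cv2.imread('pics/top0.png')[180:300,120:390]; cv2.imwrite('pics/topc.png',cv2.resize(a,None,fx=2.95,fy=2.95,interpolation=cv2.INTER_CUBIC))
a=cv2.imread('pics/scene0.png')[130:350,170:350]; cv2.imwrite('pics/scenec.png',cv2.resize(a,None,fx=2.7,fy=2.7,interpolation=cv2.INTER_CUBIC))
```

```text
(no output)
```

View pics/topc.png

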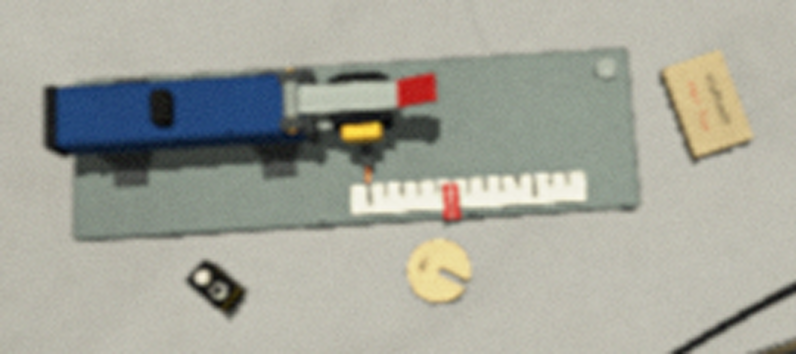

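View pics/scenec.png

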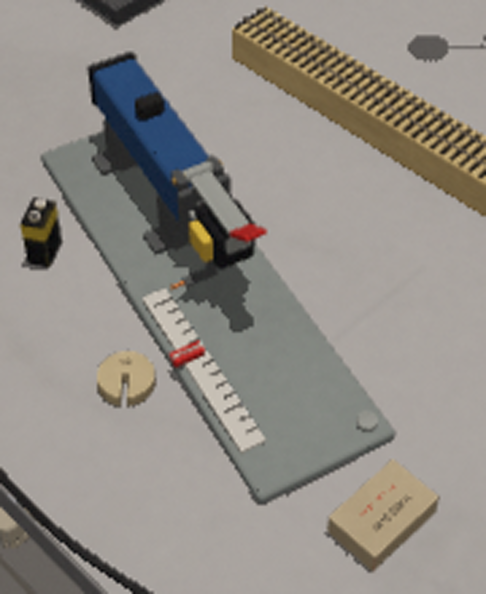

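The top crop shows the gauge lying nearly along world −y. The base corners are at about (628,48), (637,208) and (74,240), the red tab is at (417,90), and the red rider is at (451,201) on the scale. In the scene crop the base corners are at (394,436), (262,502) and (42,157). The battery and mass are on the robot's side of the scale.

```bash
cat > fit.py <<'E'
from h import *
from scipy.optimize import least_squares
def fit():
    T=dict(np.load('pics/top.npz'));S=dict(np.load('pics/scene.npz'))
    G=np.array([[.19,.036,.01],[.19,-.064,.01],[-.155,-.064,.01]])
    tp=np.array([[628,48],[637,208],[74,240]])/2.95+[120,180]
    sp=np.array([[394,436],[262,502],[42,157]])/2.7+[170,130]
    def W(p,g):
        c,s=np.cos(p[2]),np.sin(p[2]);return np.array([p[0]+c*g[0]-s*g[1],p[1]+s*g[0]+c*g[1],g[2]])
    f=lambda p,C=((T,tp),(S,sp)):np.concatenate([np.array(proj(c,W(p,g)))-q for c,qq in C for g,q in zip(G,qq)])
    return [(least_squares(f,[.46,.03,-1.5],kwargs=dict(C=C))) for C in (((T,tp),(S,sp)),((T,tp),),((S,sp),))],W,T,S
E
python3 - <<'E'
from fit import *
rs,W,T,S=fit()
for r in rs: print(np.round(r.x,4),np.round(r.fun,1))
p=rs[0].x
def inv(X): 
    d=X[:2]-p[:2];c,s=np.cos(p[2]),np.sin(p[2]);return np.round([c*d[0]+s*d[1],-s*d[0]+c*d[1],X[2]],4)
for n,C in(('T',T),('S',S)):
    hsv=cv2.cvtColor(C['img'],cv2.COLOR_RGB2HSV); H,Sa,V=[hsv[...,i].astype(int) for i in range(3)]
    box=np.zeros(H.shape,bool); box[140:320,130:340]=1
    for nm,m in(('red',((H<6)|(H>174))&(Sa>150)),('yel',(H>18)&(H<32)&(Sa>150)),('org',(H>6)&(H<18)&(Sa>90)),('blue',(H>105)&(H<125)&(Sa>120))):
        k,l,st,ce=cv2.connectedComponentsWithStats((m&box&(V>70)).astype(np.uint8))
        for i in range(1,k):
            if st[i,4]>=4:
                z={'red':.02,'yel':.07,'org':.0255,'blue':.08}[nm]
                P=px(C,*ce[i]);print(n,nm,st[i],np.round(ce[i],1),'depth',np.round(P,3),inv(P),'plane',inv(px(C,*ce[i],z)))
                if nm=='blue':
                    v,u=np.where(l==i); Q=np.array([inv(px(C,a,b)) for a,b in zip(u,v)]); Q=Q[abs(Q[:,2]-.08)<.004]
                    print('housing top',Q[:,1].min(),Q[:,1].max(),np.median(Q[:,1]),Q[:,0].min(),Q[:,0].max(),cv2.fitLine(Q[:,:2].astype(np.float32),2,0,.01,.01).ravel())
for k,X in(('tab',(.059,0,.0905)),('hinge',(-.012,0,.083)),('gripc',(.026,0,.06))): print(k,W(p,X),proj(T,W(p,X)),proj(S,W(p,X)))
print('mass',inv(np.array([.367,-.032,.01])),'bat',inv(np.array([.367,.092,.047])))
E
```

```text
[ 0.4639  0.0281 -1.5947] [ 1.1 -1.3  2.6 -0.9 -0.  -1.   0.1 -1.  -2.4 -0.3 -2.  -1.8]
[ 0.4623  0.0304 -1.5952] [-0.  -0.3  1.3  0.2 -1.3 -0. ]
[ 0.4653  0.0253 -1.5957] [ 1.6 -0.1 -0.9  0.7 -0.8 -1.3]
T red [255 205  13  11 107] [260.7 210.1] depth [ 0.462 -0.029  0.093] [ 0.0567 -0.0005  0.0926] plane [0.0551 0.0135 0.02  ]
T red [271 246   5   8  16] [273.4 250.6] depth [ 0.402 -0.044  0.019] [ 0.074  -0.0603  0.0185] plane [ 0.074  -0.0604  0.02  ]
T yel [235 221  15   7  91] [242.4 224.1] depth [0.445 0.004 0.069] [ 0.0241 -0.0182  0.0686] plane [ 0.0242 -0.0184  0.07  ]
T org [244 236   2   6  11] [244.5 238.3] depth [0.427 0.005 0.026] [ 0.0243 -0.0366  0.0264] plane [ 0.0242 -0.0364  0.0255]
T blue [ 139  205   77   25 1412] [176.7 217.3] depth [0.462 0.111 0.088] [-0.0828 -0.0038  0.088 ] plane [-0.0843 -0.0023  0.08  ]
housing top -0.0181 0.0156 -0.00195 -0.1483 -0.0214 [ 0.9999507   0.00992892 -0.08518898 -0.00148   ]
S red [255 213  13   6  47] [261.2 215.9] depth [ 0.462 -0.034  0.096] [ 0.0624 -0.0004  0.0958] plane [0.0017 0.032  0.02  ]
S red [237 256   7   4   8] [
[... 1226 characters left out ...]
0.002   0.08  ]
housing top -0.0165 0.0169 -0.0009 -0.1473 -0.0221 [ 9.9992055e-01  1.2605337e-02 -8.0959596e-02 -4.7164687e-04]
tab [ 0.46246385 -0.03087933  0.0905    ] (np.float64(262.10192785267685), np.float64(209.99084739737665)) (np.float64(260.5083751626435), np.float64(216.61925686933895))
hinge [0.46415987 0.04010041 0.083     ] (np.float64(219.68234737900838), np.float64(213.18037235369783)) (np.float64(241.8862641221971), np.float64(193.9787458694862))
gripc [0.46325214 0.00211125 0.06      ] (np.float64(243.34173029015489), np.float64(214.40069139885713)) (np.float64(251.91979748243926), np.float64(216.08353092063342))
mass [ 0.0624 -0.0954  0.01  ] bat [-0.0616 -0.0984  0.047 ]
```

Both cameras agree on the pose: gauge origin is about (0.463, 0.028) and yaw about −1.59. The grip, tab and pointer all fall where the given sizes say they should. Next I turn the tool to line up with the gauge.

>>> step_arm --plan '[{"rz": 0.0903, "claw": 0}, {"rz": 0.0903, "claw": 0}, {"rz": 0.0903, "claw": 0}, {"rz": 0.0903, "claw": 0}, {"rz": 0.0903, "claw": 0}, {"rz": 0.0903, "claw": 0}, {"rz": 0.0903, "claw": 0}, {"rz": 0.0903, "claw": 0}, {"claw": 0}]' --grip_force 8

```text
$.plan[0]: bad value
```

```bash
cat >> h.py <<'E'
from scipy.spatial.transform import Rotation as Ro
def togo(X):
    o=telemetry.get_obs(); R=Ro.from_euler('xyz',o['eef_rot']).as_matrix()
    print('rot',np.round(o['eef_rot'],4),'pos',np.round(o['ee_pos'],4),'units to go',np.round(R.T@(np.array(X)-o['ee_pos'])*10,3))
E
python3 - <<'E'
from h import *
togo([.462,-.030,.15]); togo([.462,-.030,.089])
E
```

```text
rot [-3.1416  0.      2.6898] pos [0.2401 0.4948 0.2224] units to go [-4.287 -3.753  0.725]
rot [-3.1416  0.      2.6898] pos [0.2401 0.4948 0.2224] units to go [-4.287 -3.753  1.335]
```

>>> step_arm --plan '[{"dx": 0, "dy": 0, "dz": 0, "rx": 0, "ry": 0, "rz": 0.0903, "claw": 0}, {"dx": 0, "dy": 0, "dz": 0, "rx": 0, "ry": 0, "rz": 0.0903, "claw": 0}, {"dx": 0, "dy": 0, "dz": 0, "rx": 0, "ry": 0, "rz": 0.0903, "claw": 0}, {"dx": 0, "dy": 0, "dz": 0, "rx": 0, "ry": 0, "rz": 0.0903, "claw": 0}, {"dx": 0, "dy": 0, "dz": 0, "rx": 0, "ry": 0, "rz": 0.0903, "claw": 0}, {"dx": 0, "dy": 0, "dz": 0, "rx": 0, "ry": 0, "rz": 0.0903, "claw": 0}, {"dx": 0, "dy": 0, "dz": 0, "rx": 0, "ry": 0, "rz": 0.0903, "claw": 0}, {"dx": 0, "dy": 0, "dz": 0, "rx": 0, "ry": 0, "rz": 0.0903, "claw": 0}, {"dx": 0, "dy": 0, "dz": 0, "rx": 0, "ry": 0, "rz": 0, "claw": 0}]' --grip_force 8

```text
time_s: 2.0
ee_pos: [0.2401, 0.4948, 0.2224]
eef_rot: [3.142, -0.0, 1.553]
force: [0.3, -0.2, -0.1]
grip_width: 0.094
grip_force: 0.0
```

Run:
```python
from h import *
togo([.462,-.030,.15]); togo([.462,-.030,.089])
```

```text
rot [ 3.1416 -0.      1.5526] pos [0.2401 0.4948 0.2224] units to go [-5.207  2.313  0.724]
rot [ 3.1416 -0.      1.5526] pos [0.2401 0.4948 0.2224] units to go [-5.207  2.313  1.334]
```

>>> step_arm --plan '[{"dx": -0.26, "dy": 0.116, "dz": 0, "rx": 0, "ry": 0, "rz": 0, "claw": 0}, {"dx": -0.26, "dy": 0.116, "dz": 0, "rx": 0, "ry": 0, "rz": 0, "claw": 0}, {"dx": -0.26, "dy": 0.116, "dz": 0, "rx": 0, "ry": 0, "rz": 0, "claw": 0}, {"dx": -0.26, "dy": 0.116, "dz": 0, "rx": 0, "ry": 0, "rz": 0, "claw": 0}, {"dx": -0.26, "dy": 0.116, "dz": 0, "rx": 0, "ry": 0, "rz": 0, "claw": 0}, {"dx": -0.26, "dy": 0.116, "dz": 0, "rx": 0, "ry": 0, "rz": 0, "claw": 0}, {"dx": -0.26, "dy": 0.116, "dz": 0, "rx": 0, "ry": 0, "rz": 0, "claw": 0}, {"dx": -0.26, "dy": 0.116, "dz": 0, "rx": 0, "ry": 0, "rz": 0, "claw": 0}, {"dx": -0.26, "dy": 0.116, "dz": 0, "rx": 0, "ry": 0, "rz": 0, "claw": 0}, {"dx": -0.26, "dy": 0.116, "dz": 0, "rx": 0, "ry": 0, "rz": 0, "claw": 0}]'

```text
time_s: 3.0
ee_pos: [0.3523, 0.2319, 0.2226]
eef_rot: [3.141, -0.0, 1.56]
force: [-0.5, -0.9, -0.5]
grip_width: 0.0942
grip_force: 0.0
```

>>> step_arm --plan '[{"dx": -0.26, "dy": 0.116, "dz": 0, "rx": 0, "ry": 0, "rz": 0, "claw": 0}, {"dx": -0.26, "dy": 0.116, "dz": 0, "rx": 0, "ry": 0, "rz": 0, "claw": 0}, {"dx": -0.26, "dy": 0.116, "dz": 0, "rx": 0, "ry": 0, "rz": 0, "claw": 0}, {"dx": -0.26, "dy": 0.116, "dz": 0, "rx": 0, "ry": 0, "rz": 0, "claw": 0}, {"dx": -0.26, "dy": 0.116, "dz": 0, "rx": 0, "ry": 0, "rz": 0, "claw": 0}, {"dx": -0.26, "dy": 0.116, "dz": 0, "rx": 0, "ry": 0, "rz": 0, "claw": 0}, {"dx": -0.26, "dy": 0.116, "dz": 0, "rx": 0, "ry": 0, "rz": 0, "claw": 0}, {"dx": -0.26, "dy": 0.116, "dz": 0, "rx": 0, "ry": 0, "rz": 0, "claw": 0}, {"dx": -0.26, "dy": 0.116, "dz": 0, "rx": 0, "ry": 0, "rz": 0, "claw": 0}, {"dx": -0.26, "dy": 0.116, "dz": 0, "rx": 0, "ry": 0, "rz": 0, "claw": 0}]'

```text
time_s: 4.0
ee_pos: [0.4643, -0.03, 0.2226]
eef_rot: [3.141, 0.0, 1.56]
force: [0.5, 0.6, -0.5]
grip_width: 0.094
grip_force: 0.0
```

Run:
```python
from h import *
togo([.462,-.030,.089])
```

```text
rot [3.1413 0.     1.5599] pos [ 0.4643 -0.03    0.2226] units to go [-1.000e-03 -2.300e-02  1.336e+00]
```

>>> step_arm --plan '[{"dx": 0, "dy": -0.02, "dz": 0.3, "rx": 0, "ry": 0, "rz": 0, "claw": 0}, {"dx": 0, "dy": 0, "dz": 0.3, "rx": 0, "ry": 0, "rz": 0, "claw": 0}, {"dx": 0, "dy": 0, "dz": 0.3, "rx": 0, "ry": 0, "rz": 0, "claw": 0}, {"dx": 0, "dy": 0, "dz": 0.2, "rx": 0, "ry": 0, "rz": 0, "claw": 0.4}, {"dx": 0, "dy": 0, "dz": 0.15, "rx": 0, "ry": 0, "rz": 0, "claw": 0.5}, {"dx": 0, "dy": 0, "dz": 0.08, "rx": 0, "ry": 0, "rz": 0, "claw": 0.6}, {"dx": 0, "dy": 0, "dz": 0, "rx": 0, "ry": 0, "rz": 0, "claw": 0.6}]'

```text
time_s: 4.7
ee_pos: [0.4616, -0.0287, 0.0889]
eef_rot: [-3.14, -0.0, 1.558]
force: [0.1, -0.7, 0.6]
grip_width: 0.0654
grip_force: 0.0
```

Run:
```python
from h import *
togo([.462,-.030,.089])
c=shot('scene'); d=shot('top')
a=c['img'][150:290,190:320,::-1]; b=d['img'][180:280,180:330,::-1]
f=lambda a,k:cv2.resize(a,(400,k))
cv2.imwrite('pics/g1.png',np.vstack([f(a,430),f(b,267)])[:600] if 0 else np.hstack([f(a,430),cv2.copyMakeBorder(f(b,267),0,163,0,0,0)]))
```

```text
rot [-3.1402e+00 -2.0000e-04  1.5576e+00] pos [ 0.4616 -0.0287  0.0889] units to go [-0.013  0.004 -0.001]
```

View pics/g1.png

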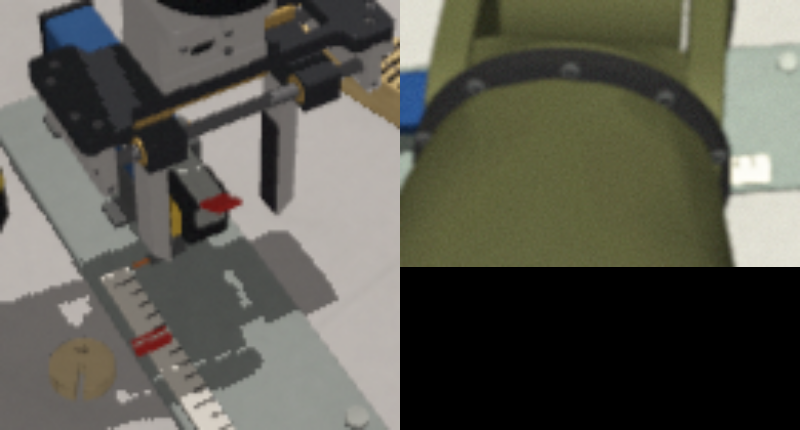

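The fingers straddle the red tab at (220,203) in the left view, and the tab sits between the pads. The top view is blocked by the arm. I'll close on it now.

>>> step_arm --plan '[{"dx": 0, "dy": 0, "dz": 0, "rx": 0, "ry": 0, "rz": 0, "claw": 1}, {"dx": 0, "dy": 0, "dz": 0, "rx": 0, "ry": 0, "rz": 0, "claw": 1}, {"dx": 0, "dy": 0, "dz": 0, "rx": 0, "ry": 0, "rz": 0, "claw": 1}, {"dx": 0, "dy": 0, "dz": 0, "rx": 0, "ry": 0, "rz": 0, "claw": 1}, {"dx": 0, "dy": 0, "dz": 0, "rx": 0, "ry": 0, "rz": 0, "claw": 1}, {"dx": 0, "dy": 0, "dz": 0, "rx": 0, "ry": 0, "rz": 0, "claw": 1}, {"dx": 0, "dy": 0, "dz": 0, "rx": 0, "ry": 0, "rz": 0, "claw": 1}]' --grip_force 8

```text
time_s: 5.5
ee_pos: [0.4633, -0.0288, 0.0901]
eef_rot: [3.138, 0.0, 1.555]
force: [7.3, -0.4, -0.7]
grip_width: 0.0157
grip_force: 8.0
```

Run:
```python
import numpy as np
th=np.radians(np.arange(0,131,6.5)); x=71*np.cos(th)-7.5*np.sin(th); z=71*np.sin(th)+7.5*np.cos(th)
print(np.round(-np.diff(x)/100,3).tolist()); print(np.round(-np.diff(z)/100,3).tolist())
```

```text
[0.013, 0.022, 0.031, 0.039, 0.047, 0.054, 0.06, 0.066, 0.071, 0.075, 0.078, 0.08, 0.081, 0.081, 0.08, 0.078, 0.074, 0.07, 0.065, 0.059]
[-0.08, -0.078, -0.075, -0.071, -0.066, -0.06, -0.054, -0.047, -0.039, -0.031, -0.022, -0.013, -0.004, 0.005, 0.014, 0.023, 0.032, 0.04, 0.048, 0.055]
```

Gripped at 15.7 mm, which matches the 16 mm tab. The tool is about 2 mm off centre, so I'll correct that as I swing.

>>> step_arm --plan '[{"dx": 0, "dy": 0.015, "dz": 0, "rx": 0, "ry": 0, "rz": 0, "claw": 1}, {"dx": 0, "dy": 0.005, "dz": 0, "rx": 0, "ry": 0, "rz": 0, "claw": 1}, {"dx": 0.013, "dy": 0, "dz": -0.08, "rx": 0, "ry": 0, "rz": 0, "claw": 1}, {"dx": 0.022, "dy": 0, "dz": -0.078, "rx": 0, "ry": 0, "rz": 0, "claw": 1}, {"dx": 0.031, "dy": 0, "dz": -0.075, "rx": 0, "ry": 0, "rz": 0, "claw": 1}, {"dx": 0.039, "dy": 0, "dz": -0.071, "rx": 0, "ry": 0, "rz": 0, "claw": 1}, {"dx": 0.047, "dy": 0, "dz": -0.066, "rx": 0, "ry": 0, "rz": 0, "claw": 1}, {"dx": 0, "dy": 0, "dz": 0, "rx": 0, "ry": 0, "rz": 0, "claw": 1}]'

```text
time_s: 6.3
ee_pos: [0.4643, -0.0131, 0.1275]
eef_rot: [3.141, 0.0, 1.556]
force: [0.4, -2.0, 2.6]
grip_width: 0.0158
grip_force: 8.0
```

>>> step_arm --plan '[{"dx": 0.054, "dy": 0, "dz": -0.06, "rx": 0, "ry": 0, "rz": 0, "claw": 1}, {"dx": 0.06, "dy": 0, "dz": -0.054, "rx": 0, "ry": 0, "rz": 0, "claw": 1}, {"dx": 0.066, "dy": 0, "dz": -0.047, "rx": 0, "ry": 0, "rz": 0, "claw": 1}, {"dx": 0.071, "dy": 0, "dz": -0.039, "rx": 0, "ry": 0, "rz": 0, "claw": 1}, {"dx": 0.075, "dy": 0, "dz": -0.031, "rx": 0, "ry": 0, "rz": 0, "claw": 1}, {"dx": 0.078, "dy": 0, "dz": -0.022, "rx": 0, "ry": 0, "rz": 0, "claw": 1}, {"dx": 0.08, "dy": 0, "dz": -0.013, "rx": 0, "ry": 0, "rz": 0, "claw": 1}, {"dx": 0, "dy": 0, "dz": 0, "rx": 0, "ry": 0, "rz": 0, "claw": 1}]'

```text
time_s: 7.1
ee_pos: [0.465, 0.0358, 0.1533]
eef_rot: [3.141, -0.0, 1.556]
force: [2.4, 0.8, 4.7]
grip_width: 0.0161
grip_force: 8.0
```

>>> step_arm --plan '[{"dx": 0.081, "dy": 0, "dz": -0.004, "rx": 0, "ry": 0, "rz": 0, "claw": 1}, {"dx": 0.081, "dy": 0, "dz": 0.005, "rx": 0, "ry": 0, "rz": 0, "claw": 1}, {"dx": 0.08, "dy": 0, "dz": 0.014, "rx": 0, "ry": 0, "rz": 0, "claw": 1}, {"dx": 0.078, "dy": 0, "dz": 0.023, "rx": 0, "ry": 0, "rz": 0, "claw": 1}, {"dx": 0.074, "dy": 0, "dz": 0.032, "rx": 0, "ry": 0, "rz": 0, "claw": 1}, {"dx": 0.07, "dy": 0, "dz": 0.04, "rx": 0, "ry": 0, "rz": 0, "claw": 1}, {"dx": 0.065, "dy": 0, "dz": 0.048, "rx": 0, "ry": 0, "rz": 0, "claw": 1}, {"dx": 0.059, "dy": 0, "dz": 0.055, "rx": 0, "ry": 0, "rz": 0, "claw": 1}, {"dx": 0, "dy": 0, "dz": 0, "rx": 0, "ry": 0, "rz": 0, "claw": 1}]'

```text
time_s: 8.0
ee_pos: [0.4659, 0.0947, 0.1311]
eef_rot: [-3.142, -0.001, 1.556]
force: [6.2, 3.4, 3.2]
grip_width: 0.016
grip_force: 8.0
```

Run:
```python
from h import *
togo([.463,.1,.089])
c=shot('scene')
a=c['img'][120:300,170:350,::-1]
cv2.imwrite('pics/g2.png',cv2.resize(a,(540,540)))
```

```text
rot [-3.1415e+00 -6.0000e-04  1.5556e+00] pos [0.4659 0.0947 0.1311] units to go [ 0.053 -0.029  0.421]
```

View pics/g2.png

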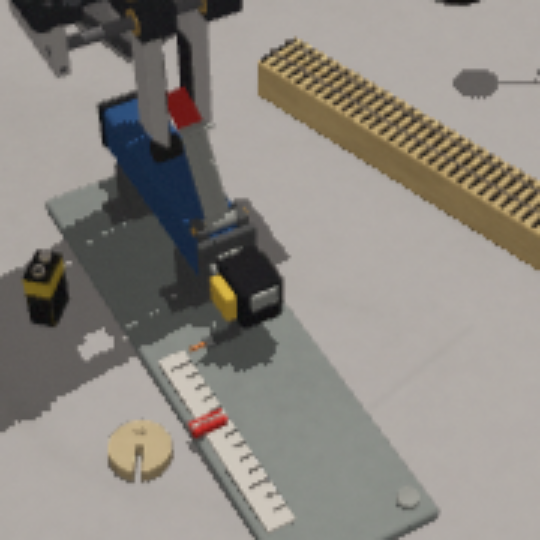

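The hasp is swung well back, with the red tab held at (183,107), and the grip is still home. I'll release, rise, and move over the grip.

>>> step_arm --plan '[{"dx": 0, "dy": 0, "dz": 0, "rx": 0, "ry": 0, "rz": 0, "claw": 0.3}, {"dx": 0, "dy": 0, "dz": 0, "rx": 0, "ry": 0, "rz": 0, "claw": 0.3}, {"dx": 0, "dy": 0, "dz": 0, "rx": 0, "ry": 0, "rz": 0, "claw": 0.3}, {"dx": 0, "dy": 0, "dz": -0.2, "rx": 0, "ry": 0, "rz": 0.006, "claw": 0.3}, {"dx": 0, "dy": 0, "dz": -0.3, "rx": 0, "ry": 0, "rz": 0, "claw": 0.3}, {"dx": 0, "dy": 0, "dz": -0.3, "rx": 0, "ry": 0, "rz": 0, "claw": 0.3}, {"dx": -0.3, "dy": 0, "dz": 0, "rx": 0, "ry": 0, "rz": 0, "claw": 0.3}, {"dx": -0.3, "dy": 0, "dz": 0, "rx": 0, "ry": 0, "rz": 0, "claw": 0.3}, {"dx": -0.3, "dy": 0, "dz": 0, "rx": 0, "ry": 0, "rz": 0, "claw": 0.3}, {"dx": 0, "dy": 0, "dz": 0, "rx": 0, "ry": 0, "rz": 0, "claw": 0.3}]'

```text
time_s: 9.05
ee_pos: [0.4632, 0.0013, 0.2115]
eef_rot: [-3.141, 0.0, 1.543]
force: [0.2, -0.3, 0.3]
grip_width: 0.0658
grip_force: 0.0
```

Run:
```python
from h import *
from fit import *
togo([.465,.0015,.060])
rs,W,T,S=fit();p=rs[0].x
c=shot('scene')
cv2.imwrite('pics/g3.png',cv2.resize(c['img'][130:310,170:350,::-1],(540,540)))
def inv(X):
    d=X[:2]-p[:2];co,s=np.cos(p[2]),np.sin(p[2]);return np.round([co*d[0]+s*d[1],-s*d[0]+co*d[1],X[2]],4)
for k in('hasp_tab','pull_grip','pointer_tip','rider_mark'):
    for r in viewer.recognise(k,c)[:2]:
        b=r['rect'];u,v=(b[0]+b[2])/2,(b[1]+b[3])/2
        print(k,round(r['score'],2),np.round(b),inv(px(c,u,v)))
```

```text
rot [-3.1407e+00  4.0000e-04  1.5428e+00] pos [0.4632 0.0013 0.2115] units to go [0.003 0.02  1.515]
hasp_tab 0.82 [232. 157. 247. 195.] [-0.0298  0.0049  0.1114]
pull_grip 0.93 [236. 204. 267. 234.] [ 0.0426 -0.0086  0.072 ]
pull_grip 0.54 [181. 206. 193. 230.] [-0.0541 -0.0961  0.0289]
pointer_tip 0.64 [245. 202. 266. 235.] [ 0.0454 -0.0031  0.0752]
rider_mark 0.62 [231. 258. 246. 265.] [ 0.079  -0.0552  0.0212]
```

View pics/g3.png

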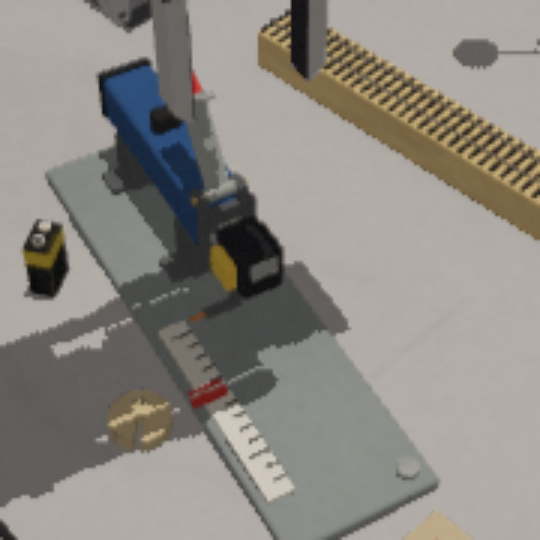

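The hasp stays back at about 120°, with its strap running from (210,190) to (203,95). The grip is exposed and home, so I'll descend on it.

>>> step_arm --plan '[{"dx": 0, "dy": 0.02, "dz": 0.3, "rx": 0, "ry": 0, "rz": 0, "claw": 0.3}, {"dx": 0, "dy": 0, "dz": 0.3, "rx": 0, "ry": 0, "rz": 0, "claw": 0.3}, {"dx": 0, "dy": 0, "dz": 0.3, "rx": 0, "ry": 0, "rz": 0, "claw": 0.3}, {"dx": 0, "dy": 0, "dz": 0.3, "rx": 0, "ry": 0, "rz": 0, "claw": 0.3}, {"dx": 0, "dy": 0, "dz": 0.2, "rx": 0, "ry": 0, "rz": 0, "claw": 0.3}, {"dx": 0, "dy": 0, "dz": 0.11, "rx": 0, "ry": 0, "rz": 0, "claw": 0.3}, {"dx": 0, "dy": 0, "dz": 0, "rx": 0, "ry": 0, "rz": 0, "claw": 0.3}]'

```text
time_s: 10.0
ee_pos: [0.4651, 0.0041, 0.0598]
eef_rot: [-3.14, -0.0, 1.546]
force: [-0.2, 0.3, 0.7]
grip_width: 0.0656
grip_force: 0.0
```

>>> step_arm --plan '[{"dx": 0, "dy": 0, "dz": 0, "rx": 0, "ry": 0, "rz": 0, "claw": 1}, {"dx": 0, "dy": 0, "dz": 0, "rx": 0, "ry": 0, "rz": 0, "claw": 1}, {"dx": 0, "dy": 0, "dz": 0, "rx": 0, "ry": 0, "rz": 0, "claw": 1}, {"dx": 0, "dy": 0, "dz": 0, "rx": 0, "ry": 0, "rz": 0, "claw": 1}, {"dx": 0, "dy": 0, "dz": 0, "rx": 0, "ry": 0, "rz": 0, "claw": 1}, {"dx": 0, "dy": 0, "dz": 0, "rx": 0, "ry": 0, "rz": 0, "claw": 1}]' --grip_force 22

```text
time_s: 10.6
ee_pos: [0.4653, 0.0036, 0.061]
eef_rot: [-3.141, -0.0, 1.546]
force: [-5.8, -0.1, 5.8]
grip_width: 0.0316
grip_force: 22.0
```

The opening is 31.6 mm, so the button is in. I'll draw the arm out slowly.

>>> step_arm --plan '[{"dx": -0.04, "dy": -0.01, "dz": 0, "rx": 0, "ry": 0, "rz": 0, "claw": 1}, {"dx": -0.05, "dy": 0, "dz": 0, "rx": 0, "ry": 0, "rz": 0, "claw": 1}, {"dx": -0.05, "dy": 0, "dz": 0, "rx": 0, "ry": 0, "rz": 0, "claw": 1}, {"dx": -0.05, "dy": 0, "dz": 0, "rx": 0, "ry": 0, "rz": 0, "claw": 1}, {"dx": -0.05, "dy": 0, "dz": 0, "rx": 0, "ry": 0, "rz": 0, "claw": 1}, {"dx": -0.05, "dy": 0, "dz": 0, "rx": 0, "ry": 0, "rz": 0, "claw": 1}, {"dx": -0.05, "dy": 0, "dz": 0, "rx": 0, "ry": 0, "rz": 0, "claw": 1}, {"dx": -0.05, "dy": 0, "dz": 0, "rx": 0, "ry": 0, "rz": 0, "claw": 1}, {"dx": -0.05, "dy": 0, "dz": 0, "rx": 0, "ry": 0, "rz": 0, "claw": 1}, {"dx": 0, "dy": 0, "dz": 0, "rx": 0, "ry": 0, "rz": 0, "claw": 1}]'

```text
time_s: 11.6
ee_pos: [0.4644, -0.0408, 0.061]
eef_rot: [3.139, -0.0, 1.545]
force: [5.6, 3.3, -0.8]
grip_width: 0.0317
grip_force: 22.0
```

```bash
cat > m.py <<'E'
from h import *
from fit import *
import sys
rs,W,T,S=fit();p=rs[0].x
def inv(X):
    d=X[:2]-p[:2];co,s=np.cos(p[2]),np.sin(p[2]);return np.round([co*d[0]+s*d[1],-s*d[0]+co*d[1],X[2]],4)
for n in('scene','top'):
    c=shot(n)
    if n=='scene':cv2.imwrite('pics/%s.png'%sys.argv[1],cv2.resize(c['img'][200:300,200:300,::-1],(600,600),interpolation=cv2.INTER_CUBIC))
    hsv=cv2.cvtColor(c['img'],cv2.COLOR_RGB2HSV); H,Sa,V=[hsv[...,i].astype(int) for i in range(3)]
    for nm,m,z in(('red',((H<6)|(H>174))&(Sa>130),.02),('org',(H>=6)&(H<18)&(Sa>80),.0255)):
        k,l,st,ce=cv2.connectedComponentsWithStats((m&(V>40)).astype(np.uint8))
        for i in range(1,k):
            g=inv(px(c,*ce[i],z))
            if st[i,4]>=3 and abs(g[0]-.075)<.05 and abs(g[1]+.045)<.025: print(n,nm,st[i],np.round(ce[i],1),g,inv(px(c,*ce[i])))
print(telemetry.get_obs()['grip_width'])
E
python3 m.py p1
```

```text
scene red [233 256  11   6  14] [238.4 258.2] [ 0.0711 -0.0517  0.02  ] [ 0.0717 -0.0519  0.0207]
scene red [234 259  12   7  40] [239.2 261.8] [ 0.0788 -0.0541  0.02  ] [ 0.0795 -0.0544  0.021 ]
scene org [244 251   6   3  12] [246.2 251.9] [ 0.0692 -0.0349  0.0255] [ 0.0716 -0.0361  0.0289]
0.031857790368780795
```

View pics/p1.png

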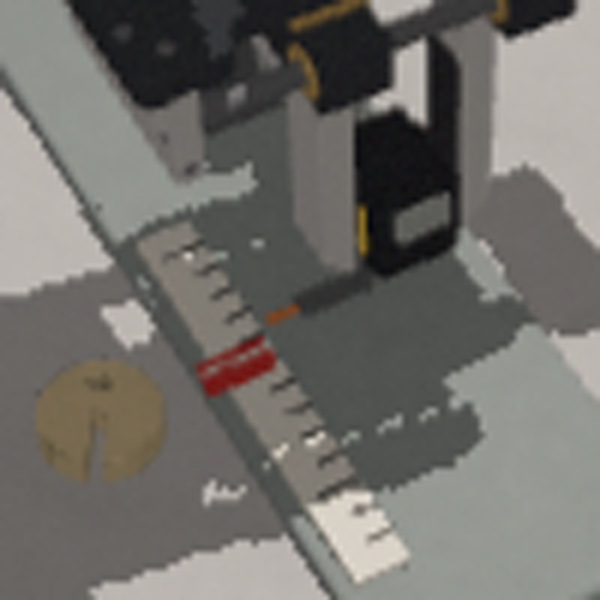

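The pointer tip is at about (268,318) and the rider's white line runs roughly from (202,372) to (270,345), so the pointer is a few mm short. I'll measure the line directly.

```bash
cat > prof.py <<'E'
from fit import *
rs,W,T,S=fit();p=rs[0].x
c=shot('scene')
for nm,C in (('now',c),('S0',S),('T0',T)):
    im=C['img'].astype(np.float32); xs=np.arange(.062,.090,.001); out=[]
    for y in (-.056,-.053,-.05,-.047,-.044):
        q=np.array([proj(C,W(p,(x,y,.02))) for x in xs],np.float32)
        out.append(cv2.remap(im,q[:,:1],q[:,1:],cv2.INTER_LINEAR)[:,0])
    o=np.mean(out,0); print(nm); print(dict(zip((xs*1000).round().astype(int).tolist(),(o[:,1]).astype(int).tolist())),'\n R',o[:,0].astype(int).tolist())
E
python3 prof.py
```

```text
now
{62: 118, 63: 122, 64: 123, 65: 123, 66: 122, 67: 117, 68: 103, 69: 83, 70: 59, 71: 48, 72: 53, 73: 70, 74: 80, 75: 70, 76: 53, 77: 38, 78: 30, 79: 28, 80: 28, 81: 36, 82: 57, 83: 88, 84: 110, 85: 119, 86: 121, 87: 117, 88: 109, 89: 107} 
 R [123, 127, 128, 128, 127, 123, 113, 108, 106, 110, 115, 119, 121, 119, 117, 116, 116, 115, 114, 115, 118, 122, 126, 128, 127, 122, 114, 112]
S0
{62: 184, 63: 189, 64: 190, 65: 190, 66: 189, 67: 183, 68: 164, 69: 134, 70: 98, 71: 79, 72: 84, 73: 105, 74: 113, 75: 99, 76: 76, 77: 58, 78: 44, 79: 38, 80: 34, 81: 42, 82: 76, 83: 130, 84: 171, 85: 185, 86: 188, 87: 182, 88: 170, 89: 162} 
 R [190, 195, 196, 197, 196, 190, 177, 168, 167, 172, 173, 168, 166, 170, 175, 178, 173, 154, 132, 120, 128, 157, 183, 193, 195, 188, 176, 168]
T0
{62: 232, 63: 226, 64: 223, 65: 221, 66: 214, 67: 199, 68: 168, 69: 143, 70: 126, 71: 132, 72: 143, 73: 138, 74: 131, 75: 123, 76: 133, 77: 163, 78: 195, 79: 224, 80: 232, 81: 234, 82: 226, 83: 218, 84: 221, 85: 226, 86: 233, 87: 238, 88: 239, 89: 238} 
 R [234, 227, 224, 224, 225, 226, 225, 224, 224, 223, 221, 221, 220, 221, 223, 225, 229, 234, 235, 234, 227, 220, 223, 228, 235, 239, 241, 240]
```

The line is at x = 73.8 mm and the pointer at 69.2 mm in the same image. The initial top view gives about 48.5–49 mm of total draw, which agrees. That leaves about 4.5 mm to go.

>>> step_arm --plan '[{"dx": -0.025, "dy": 0, "dz": 0, "rx": 0, "ry": 0, "rz": 0, "claw": 1}, {"dx": -0.02, "dy": 0, "dz": 0, "rx": 0, "ry": 0, "rz": 0, "claw": 1}, {"dx": 0, "dy": 0, "dz": 0, "rx": 0, "ry": 0, "rz": 0, "claw": 1}, {"dx": 0, "dy": 0, "dz": 0, "rx": 0, "ry": 0, "rz": 0, "claw": 1}, {"dx": 0, "dy": 0, "dz": 0, "rx": 0, "ry": 0, "rz": 0, "claw": 1}, {"dx": 0, "dy": 0, "dz": 0, "rx": 0, "ry": 0, "rz": 0, "claw": 1}]'

```text
time_s: 12.35
ee_pos: [0.4643, -0.0449, 0.061]
eef_rot: [3.139, -0.0, 1.546]
force: [5.9, 2.6, -1.5]
grip_width: 0.0319
grip_force: 22.0
```

```bash
python3 m.py p2
```

```text
scene red [233 256  11   6  13] [238.5 258.2] [ 0.0712 -0.0516  0.02  ] [ 0.0712 -0.0516  0.0199]
scene red [234 259  12   7  39] [239.3 261.7] [ 0.0787 -0.0539  0.02  ] [ 0.0786 -0.0538  0.0198]
scene org [246 252   5   4  11] [247.8 253.3] [ 0.0733 -0.0339  0.0255] [ 0.0734 -0.034   0.0257]
0.031651394188285574
```

View pics/p2.png

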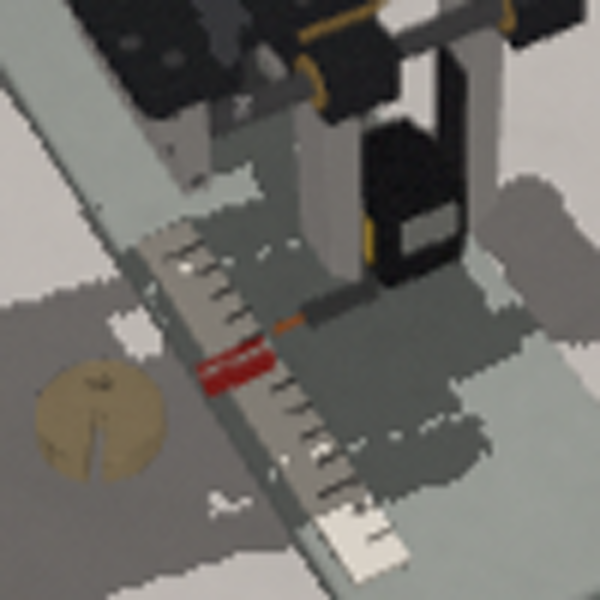

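The pointer is at 73.3 mm and the line at 73.8 mm, so they are within 0.5 mm. The rider hasn't moved, the button is in (31.7 mm opening), and the arm is at rest. I'm handing in.

```bash
python3 -c "
from h import *
print(hand_in())"
```

```text
the job is handed in; nothing more can be done
None
```

I swung the hasp back to about 120°, squeezed the grip so the lock button is in, and drew the arm out about 48.5 mm. It is held there at rest, with the pointer about 0.5 mm from the rider's line by the last camera measurement. The job is handed in, but no verdict came back.

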